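# Put the sanding block away in the tilt-out bin

## Robot

A 7-joint arm with a two-finger parallel gripper is mounted at the origin on the work surface. World frame = base frame: x ahead of the robot, y to its left, z up, the work surface at z = 0. Lengths are in m, angles in rad, forces in N, time in s.
With the tool pointing down it reaches from about 0.4 to 0.85 m from the base axis. Payload 4.5 kg.
Tool frame: the origin (TCP) lies between the finger pads; the fingertips stand 11 mm ahead of it and the grasp point (between the pads) lies 8 mm behind it (r.tip_reach is the distance from the TCP to the fingertips, in m); x points along the fingers, y is the direction in which the jaws open and shut, and the axes are right-handed (so a half turn about x gives the same grasp; the last joint's range is limited). The gripper opens to 88 mm and grips with 3 to 60 N. Pads are 18 mm wide; open, the fingers measure 123 mm over their backs; the gripper's body (75 mm by 187 mm) begins 45 mm behind the grasp point.
Start: joints at [-1.213, 0.689, -0.195, 1.565, 0.157, 0.902, -0.215], TCP at [0.199, 0.593, 0.25] pointing down, gripper open.
Joint ranges: [-3.01, 3.01], [-0.46, 2.08], [-1.47, 1.51], [0.13, 2.56], [-1, 4.14], [0.04, 2.09], [-2.66, 2.66]. Speed limits (rad/s): [2.57, 2.57, 3.14, 3.14, 3.14, 3.14, 3.14].

## Interface

Orientations are given as a unit quaternion [x, y, z, w].
In Python, from plant import r gives the robot as it stands.
- The arm moves only by the tool drive_tool, never from a script. Its argument "deltas" is a list of rows, each a list of 3 entries, a list of its own where there are three numbers: the turn, a rotation vector about the tool's x, y, z in degrees, then the shift along the tool's x, y, z in cm, then the finger opening in cm, from 0 to 8.81. A call has 1 to 12 rows; each row shifts and turns the commanded pose from where the row before left it, along the tool's axes as they then stand; what a row does not reach is not made up. A row lasts 1/12 s, in which the tool goes at most 41.7 mm and 7.16 degrees, less where a joint would pass 70% of its speed; a pose out of reach is approached as far as the arm can. A call is refused whole if a number of a shift passes 4.17 or a number of a turn 7.16, either way. A call with a gripper value outside its range is refused whole. The fingers move at their own pace and stop on an object; "force" is the grip in N (left out, the last holds). Time passes only in rows, so rows that do not move let the fingers close. It gives the time, the measured TCP pose, the force and the opening at its end, in the units of the state.
- r.get_state(): the state, without advancing time (a new reading comes with each control period).
- r.snapshot(name): name is "scene" or "top" or "wrist"; returns a dict with "color" (400x640x3 uint8, red, green, blue), "fov_y" (degrees; the focal length in pixels is half the picture's height over the tangent of half this angle, whatever the lens; pixels are square), "cx", "cy" (the principal point, pixels), "k1" (the pictures are not rectified: a ray, as slopes to the right and down, at radius r is drawn at 1 + k1 r^2 times it, then the intrinsics apply), "extrinsics" (4x4, takes a point from world to camera coordinates); the wrist camera has in their place "tool_from_camera" (4x4, takes a point from camera to tool coordinates, whose origin is the TCP and whose axes are the tool frame's). Camera axes: x right, y up, looking along -z (the intrinsics and any distortion apply to the point x, -y, -z); pixel columns grow to the right and rows downward; lengths in m; the calibration is good to about 2 mm. A picture is of the moment at which its call begins: read the wrist's pose just before it. There is no depth.
- r.finish_job(): hands the job in, once; it reports no verdict.
The state is a dict: "clock": time; "q": joint angles; "qd": joint speeds; "joint_torque": joint torques, N m; "tool_pos": TCP position; "eef_rot": TCP orientation; "contact_force": force on the tool from outside, world axes, zero at the start; "moment": the same for the moment, N m; "opening": opening from 0.0 (shut) to 1.0 (fully open).
Only numpy, scipy, OpenCV 4.12 (cv2) and the standard library are available. Lean on these libraries where they do the work, as an engineer would, in place of code of your own. Each camera call takes 0.05 s, during which the arm holds its last target. There are 200 camera calls.

## Task

Put the wooden sanding block away in the wide tilt-out bin: stand the tin that is in the bin's way upright on the black rubber pad, tip the wide bin well forward by its bar, put the block in and let go of it, then push the bin back until it clicks shut. Push the neighbouring narrow bin, which was left hanging ajar, back until it clicks too, and do not shift the cup, jug and tape roll.

Things in the scene. Friction and masses are not known exactly. Their poses are not given: they have to be found in the camera images.
- wide_bin (a joint): tilt of the wide white bin, rad: 0 = shut and clicked, 0.75 = tipped fully forward (stop). It pivots about its bottom front edge, top out towards the robot. Friction keeps it at any tilt where it is left. A spring catch acts below about 0.17 rad: about 9 N at the bar pulls it out, about 6 N pushes it in; below about 0.08 rad it snaps in
- wide_bin_hinge (a point): middle of the wide bin's pivot line, 20 mm above the bench. Axes turn with the bin; when shut: x level into the unit, z up, y along the pivot. In them: front panel x=-5 to 1 mm, up to z=145; bin floor's top z=5; inside x=1 to 131, y=-96 to 96; back wall 70 high, side walls 70 (140 next to the front)
- wide_bin_bar (a point): middle of the wide bin's aluminium pull bar: round, 10 mm thick, 110 mm long, along the pivot, at x=-55, z=135 mm in the hinge's axes (45 mm clear gap between bar and panel); 10 mm legs at its ends. Axes as the hinge's. A tool can be hooked behind it from above
- wide_bin_unit: fixed dark steel housing of the wide bin, 232 mm wide (y), 190 mm deep (x), 180 mm high; origin at the centre of its underside, front to -x. The hinge is 90 mm in front of the origin; the side walls come 5 mm in front of the hinge, the roof covers only the back, from 95 mm behind it
- narrow_bin_unit: fixed housing of the narrow bin, 162 mm wide, otherwise as the wide one; it stands left or right of it
- narrow_bin (a joint): tilt of the narrow white bin (130 mm wide), rad: 0 = shut and clicked, up to 0.75; starts ajar, between 0.25 and 0.6. Same section, pivot, friction and catch as the wide bin
- narrow_bin_hinge (a point): middle of the narrow bin's pivot line, 20 mm above the bench; axes and section as for the wide bin
- narrow_bin_bar (a point): middle of the narrow bin's pull bar, 110 mm long, 10 mm thick, at x=-55, z=135 mm in its hinge's axes
- block_center (a point): centre of the loose wooden sanding block, half-way up (22.5 mm above its underside), lying on the bench; x along its length, z up. Base 150 x 60 x 15 mm with a grip on top 130 mm long, 30 mm wide, from 15 to 45 mm above its underside; about 0.22 kg
- tin_center (a point): centre of the closed upright tin, 62 mm across, 160 mm high, point half-way up (80 mm above the bench); it stands about 100 mm in front of the wide bin's panel, where the bin comes out; about 0.3 kg
- pad: fixed black rubber pad on the bench, 150 x 150 x 4 mm; origin at the centre of its underside, x and y along its sides, z up
- cup: bystander: white mixing cup, 80 mm across, 100 mm high, loose; origin under its centre
- jug: bystander: white jug with spout (-x) and handle (+x, reaching 81 mm from its centre), 90 mm across, 120 mm high, loose; origin under its centre
- tape: bystander: roll of tape lying flat, 104 mm across, 50 mm high, loose; origin under its centre
There are look-alikes about, which are no part of the job. What is meant by the pad is not white, and is the smaller of those in its own colour.

How it is judged:
By the outcome, as a careful person would: the job done as asked, in the order asked, and still so for the second after the job is handed in, with the robot touching nothing.
It also fails if it takes over 72 s, if anything falls off the work surface, if the arm or the gripper's body presses on something with over 40 N, if the wrist force passes 120 N, or if a joint passes its speed limit or range.

## Working session

There is one attempt and no reset: what is moved stays moved. The work goes in short steps, Python scripts to look and compute and a tool call to move; the robot and the scene stay as the last step left them, time stands still between calls to the robot, and variables do not carry over. Pictures are saved under pics/ and viewed, about 8 in all and at most 12, crops included, and the job is handed in when it is done.

Besides the shell and the picture viewer there is one more tool, called by a JSON object that holds its "name" and its "arguments", one argument or row to a line. drive_tool: Moves the arm, as the interface text tells. Its arguments: {"type":"object","properties":{"deltas":{"type":"array","items":{"type":"array"}},"force":{"type":"number"}},"required":["deltas"]}

```bash
mkdir -p pics; ls
cat > h.py <<'E'
import numpy as np, cv2, pickle
from scipy.spatial.transform import Rotation as R
from plant import r
def snap(n,f):
    st=r.get_state(); s=r.snapshot(n); s['st']=st
    pickle.dump(s,open(f'pics/{f}.pkl','wb')); cv2.imwrite(f'pics/{f}.png',s['color'][:,:,::-1]); return s
def load(f): return pickle.load(open(f'pics/{f}.pkl','rb'))
def camT(s): # world from camera
    if 'extrinsics' in s and s['extrinsics'] is not None: return np.linalg.inv(np.array(s['extrinsics']))
    T=np.eye(4);T[:3,:3]=R.from_quat(s['st']['eef_rot']).as_matrix();T[:3,3]=s['st']['tool_pos']
    return T@np.array(s['tool_from_camera'])
def K(s):
    f=200/np.tan(np.radians(s['fov_y'])/2); return np.array([[f,0,s['cx']],[0,f,s['cy']],[0,0,1.]]),np.array([s['k1'],0,0,0,0.])
def ray(s,uv):
    k,d=K(s); p=cv2.undistortPoints(np.array([[uv]],float),k,d)[0,0]; T=camT(s)
    v=T[:3,:3]@np.array([p[0],-p[1],-1]); return T[:3,3],v/np.linalg.norm(v)
def onz(s,uv,z): o,v=ray(s,uv); return o+v*(z-o[2])/v[2]
def two(s1,u1,s2,u2):
    o,a=ray(s1,u1);p,b=ray(s2,u2); t=np.linalg.lstsq(np.c_[a,-b],p-o,rcond=None)[0]
    x,y=o+a*t[0],p+b*t[1]; return (x+y)/2,np.linalg.norm(x-y)
def proj(s,P):
    k,d=K(s); T=np.linalg.inv(camT(s)); q=(T@np.r_[P,1])[:3]*[1,-1,-1]
    return cv2.projectPoints(q[None],np.zeros(3),np.zeros(3),k,d)[0][0,0]
E
python3 - <<'E'
from h import *
a=snap('scene','s0');b=snap('top','t0')
for s in(a,b): print(camT(s)[:3].round(3).tolist(),s['fov_y'],s['k1'])
st=r.get_state();print(st)
cv2.imwrite('pics/both.png',cv2.resize(np.vstack([a['color'],b['color']])[:,:,::-1],None,fx=.75,fy=.75))
E
```

```text
pics
[[0.171, -0.803, 0.572, 1.36], [0.985, 0.129, -0.113, -0.039], [0.016, 0.582, 0.813, 1.292]] 42.39213528159075 -0.13600932439191424
[[-0.004, 0.99, -0.142, 0.378], [-1.0, -0.005, -0.006, 0.097], [-0.007, 0.142, 0.99, 1.272]] 56.63475066856138 -0.05854889816414226
{'clock': 0.1, 'q': array([-1.21325344,  0.68990331, -0.19452364,  1.56620253,  0.15733118,
        0.90249897, -0.21508949]), 'qd': array([-0.00100631, -0.00121311, -0.00085291, -0.00156066, -0.00228994,
        0.00029313, -0.00035768]), 'joint_torque': array([-2.06900295e-03, -5.28499997e+01, -1.27182785e+00, -1.53835952e+01,
       -5.27298474e-02,  1.94143780e-03,  4.11603594e-05]), 'tool_pos': array([0.19869914, 0.59201441, 0.24899831]), 'eef_rot': array([ 0.11335436,  0.69791245, -0.11449517,  0.69782509]), 'contact_force': array([ 0.16710447, -0.15231996, -0.09722641]), 'moment': array([-0.00442101, -0.02581911,  0.04736319]), 'opening': 1.0006407507790454}
```

View pics/s0.png

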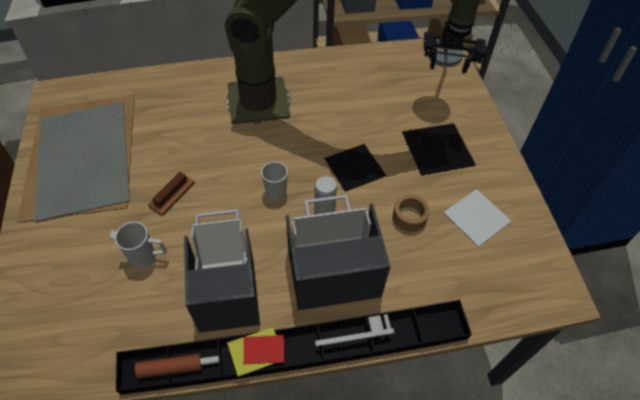

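View pics/t0.png

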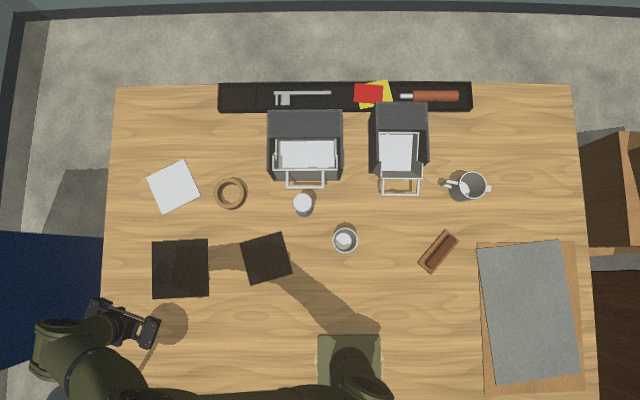

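The scene view shows the tin at (325,195) in front of the wide bin (335,240), with the narrow bin ajar at (220,250). In the top view the small pad is at (266,258), the larger look-alike at (180,268), the tin top at (303,203), the cup at (344,240), the block at (438,251), the tape at (230,193) and the jug at (470,185).

Run:
```python
from h import *
t=load('t0');s=load('s0')
c=t['color'];cv2.imwrite('pics/tc.png',cv2.resize(c[90:280,210:480,::-1],None,fx=2.96,fy=2.96,interpolation=cv2.INTER_CUBIC))
hsv=cv2.cvtColor(c,cv2.COLOR_RGB2HSV)
def blobs(m,x0,y0,x1,y1,mn=60):
    q=np.zeros_like(m);q[y0:y1,x0:x1]=m[y0:y1,x0:x1]
    q=cv2.morphologyEx(q,cv2.MORPH_OPEN,np.ones((2,2),np.uint8))
    return [k for k in cv2.findContours(q,cv2.RETR_EXTERNAL,cv2.CHAIN_APPROX_NONE)[0] if cv2.contourArea(k)>mn]
print('px',[(p,c[p[1],p[0]].tolist()) for p in [(266,258),(180,268),(303,203),(438,251),(430,260),(225,258),(300,230)]])
m=((c.max(2)<60)*255).astype(np.uint8)
for k in blobs(m,140,225,300,305,500):
    b=cv2.boxPoints(cv2.minAreaRect(k)); P=np.array([onz(t,p,.004) for p in b]);print('pad',b.round(1).tolist(),P.mean(0).round(4),np.linalg.norm(np.diff(P,axis=0),axis=1).round(3),np.degrees(np.arctan2(*(P[1]-P[0])[[1,0]])).round(1))
m=((hsv[:,:,1]<60)&(c.min(2)>110)).astype(np.uint8)*255
for k in blobs(m,285,188,325,225): 
    e=cv2.minEnclosingCircle(k);print('tin',e,cv2.boundingRect(k),onz(t,e[0],.16).round(4))
for k in blobs(m,325,220,365,260):
    e=cv2.minEnclosingCircle(k);print('cup',e,cv2.boundingRect(k),onz(t,e[0],.1).round(4))
m=((hsv[:,:,0]<12)&(hsv[:,:,1]>90)&(c.max(2)<190)).astype(np.uint8)*255
for k in blobs(m,405,220,470,285):
    b=cv2.boxPoints(cv2.minAreaRect(k));P=np.array([onz(t,p,.012) for p in b]);print('block',b.round(1).tolist(),P.mean(0).round(4),np.linalg.norm(np.diff(P,axis=0),axis=1).round(3),P.round(3).tolist())
```

```text
px [((266, 258), [55, 49, 39]), ((180, 268), [56, 50, 42]), ((303, 203), [208, 211, 212]), ((438, 251), [117, 82, 59]), ((430, 260), [112, 79, 55]), ((225, 258), [131, 110, 79]), ((300, 230), [200, 168, 119])]
pad [[153.0, 245.0], [208.0, 245.0], [208.0, 299.0], [153.0, 299.0]] [0.3061 0.5665 0.004 ] [0.192 0.181 0.189] -89.9
tin ((303.0089416503906, 203.67857360839844), 10.135591506958008) (294, 194, 19, 20) [0.5178 0.1428 0.16  ]
cup ((345.7861633300781, 240.86012268066406), 13.049385070800781) (333, 228, 26, 26) [0.407  0.0109 0.1   ]
```

View pics/tc.png

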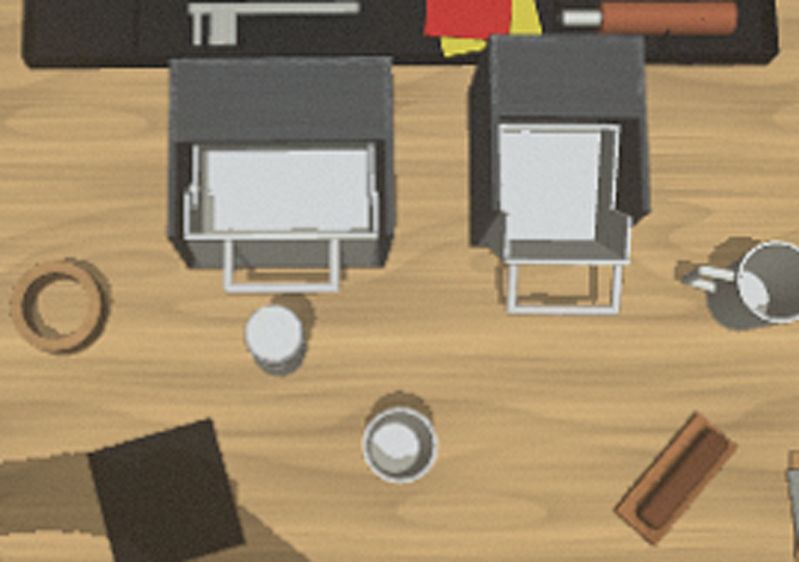

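The crop shows: small pad corners (88,455), (210,418), (244,543), (115,583); block corners (697,410), (737,446), (654,545), (613,510); wide bar (226–338,289); narrow bar (510–620,311). The tin and bin are upright and shut respectively.

Run:
```python
from h import *
t=load('t0');s=load('s0')
c=t['color']
f=lambda u,v:(210+(u+.5)/2.96-.5,90+(v+.5)/2.96-.5)
def g(n,pts,z):
    P=np.array([onz(t,f(*p),z) for p in pts]);print(n,P[:,:2].round(4).tolist(),'mean',P.mean(0).round(4),'len',np.linalg.norm(np.diff(P,axis=0),axis=1).round(3),'ang',np.degrees(np.arctan2(*(P[1]-P[0])[[1,0]])).round(1))
m=((c.max(2)<72)*255).astype(np.uint8);q=np.zeros_like(m);q[225:290,235:297]=m[225:290,235:297]
k=max(cv2.findContours(q,0,1)[0],key=cv2.contourArea);b=cv2.boxPoints(cv2.minAreaRect(k));P=np.array([onz(t,p,.004) for p in b]);print('padm',b.tolist(),P.mean(0),np.linalg.norm(np.diff(P,axis=0),axis=1))
g('pad',[(88,455),(210,418),(244,543),(115,583)],.004)
g('block',[(697,410),(737,446),(654,545),(613,510)],.012)
g('wbar',[(226,289),(338,290)],.155)
g('nbar',[(510,311),(620,311)],.13)
g('wroof',[(170,60),(391,58)],.18);g('wrooffront',[(170,142),(391,142)],.18)
g('nroof',[(490,37),(643,37)],.18)
g('wpaneltop',[(184,236),(377,236)],.165)
g('npaneltop',[(505,262),(629,262)],.155)
for n,P in dict(tin=(.5178,.1428,.16),tinb=(.5178,.1428,0),cup=(.407,.0109,.1)).items(): print(n,proj(s,np.array(P)).round(1))
# scene tin & bars
cs=s['color'];cv2.imwrite('pics/sc.png',cv2.resize(cs[150:320,130:440,::-1],None,fx=2.58,fy=2.58,interpolation=cv2.INTER_CUBIC))
```

```text
padm [[238.69232177734375, 242.53848266601562], [280.74615478515625, 231.06924438476562], [292.28460693359375, 273.3769226074219], [250.23077392578125, 284.8461608886719]] [0.35338055 0.27637    0.004     ] [0.14845633 0.14776421 0.14631914]
pad [[0.4022, 0.366], [0.4443, 0.2256], [0.3022, 0.1859], [0.2576, 0.3323]] mean [0.3516 0.2774 0.004 ] len [0.147 0.147 0.153] ang -73.3
block [[0.4496, -0.3353], [0.4079, -0.3797], [0.2972, -0.2787], [0.3369, -0.2334]] mean [ 0.3729 -0.3067  0.012 ] len [0.061 0.15  0.06 ] ang -133.2
wbar [[0.5691, 0.1949], [0.5674, 0.0793]] mean [0.5683 0.1371 0.155 ] len [0.116] ang -90.8
nbar [[0.5483, -0.1018], [0.5477, -0.2182]] mean [ 0.548 -0.16   0.13 ] len [0.116] ang -90.3
wroof [[0.8079, 0.2533], [0.8083, 0.0226]] mean [0.8081 0.1379 0.18  ] len [0.231] ang -89.9
wrooffront [[0.719, 0.2518], [0.7174, 0.024]] mean [0.7182 0.1379 0.18  ] len [0.228] ang -90.4
nroof [[0.8311, -0.0815], [0.8311, -0.2428]] mean [ 0.8311 -0.1622  0.18  ] len [0.161] ang -90.0
wpaneltop [[0.6231, 0.2378], [0.6219, 0.0389]] mean [0.6225 0.1384 0.165 ] len [0.199] ang -90.4
npaneltop [[0.5959, -0.0938], [0.5954, -0.223]] mean [ 0.5956 -0.1584  0.155 ] len [0.129] ang -90.2
tin [323.9 182.9]
tinb [322.5 215.1]
cup [272.7 171.3]
```

View pics/sc.png

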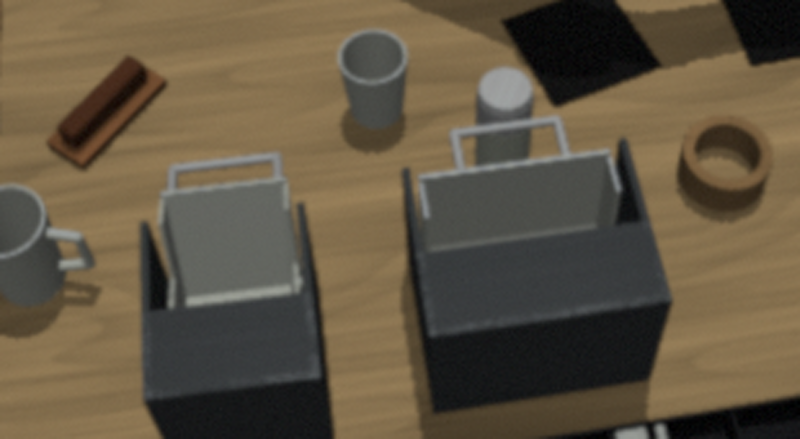

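The scene view agrees with the top view: tin and cup tops reproject to within about 2 px, and the lengths found for the pad (0.147), block (0.150×0.061) and roofs (0.231 and 0.161) match the given sizes. Hinges: wide (0.623, 0.138), narrow (0.646, -0.16), with the narrow bin at a tilt of about 0.35.

```bash
cat >> h.py <<'E'
def Rt(yaw,pitch=0):
    """tool x down leaned by pitch (tips towards +world x), tool y at yaw deg in the level plane before the lean"""
    a=np.radians(yaw); x=np.array([0,0,-1.]); y=np.array([np.cos(a),np.sin(a),0]); M=np.c_[x,y,np.cross(x,y)]
    return R.from_euler('y',-pitch).as_matrix()@M
def go(pos=None,yaw=None,pitch=0,frm=None):
    st=r.get_state() if frm is None else None
    p,M=(st['tool_pos'],R.from_quat(st['eef_rot']).as_matrix()) if frm is None else frm
    M2=M
    if yaw is not None:
        M2=Rt(yaw,pitch); v=np.degrees(R.from_matrix(M.T@M2).as_rotvec()); print('turn',v.round(2),'rows',np.ceil(abs(v).max()/7.16),'-> per row',(v/max(1,np.ceil(abs(v).max()/7))).round(2))
    p2=p
    if pos is not None:
        p2=np.array(pos); d=M2.T@(p2-p)*100; n=max(1,np.ceil(np.linalg.norm(d)/3.9)); print('shift',d.round(2),'rows',n,'-> per row',(d/n).round(2))
    return p2,M2
E
python3 - <<'E'
from h import *
M=R.from_quat(r.get_state()['eef_rot']).as_matrix();print(M.round(3))
f=go((.518,.143,.25),90);f=go((.518,.143,.122),90,frm=f)
go((.518,.143,.25),-90)
E
```

```text
[[-0.     0.318  0.948]
 [-0.002  0.948 -0.318]
 [-1.    -0.002  0.   ]]
turn [-1.854e+01 -1.000e-02  9.000e-02] rows 3.0 -> per row [-6.18 -0.    0.03]
shift [ -0.1  -44.9   31.93] rows 15.0 -> per row [-0.01 -2.99  2.13]
turn [0. 0. 0.] rows 0.0 -> per row [0. 0. 0.]
shift [12.8  0.   0. ] rows 4.0 -> per row [3.2 0.  0. ]
turn [1.6146e+02 1.3000e-01 1.0000e-02] rows 23.0 -> per row [6.73 0.01 0.  ]
shift [ -0.1   44.9  -31.93] rows 15.0 -> per row [-0.01  2.99 -2.13]
```

{"name": "drive_tool", "arguments": {
  "deltas": [
    [[-6.18, 0, 0], [0, 0, 0], 8.8],
    [[-6.18, 0, 0], [0, 0, 0], 8.8],
    [[-6.18, 0, 0], [0, 0, 0], 8.8],
    [[0, 0, 0], [0, -2.99, 2.13], 8.8],
    [[0, 0, 0], [0, -2.99, 2.13], 8.8],
    [[0, 0, 0], [0, -2.99, 2.13], 8.8],
    [[0, 0, 0], [0, -2.99, 2.13], 8.8],
    [[0, 0, 0], [0, -2.99, 2.13], 8.8],
    [[0, 0, 0], [0, -2.99, 2.13], 8.8],
    [[0, 0, 0], [0, -2.99, 2.13], 8.8],
    [[0, 0, 0], [0, -2.99, 2.13], 8.8],
    [[0, 0, 0], [0, -2.99, 2.13], 8.8]
  ]
}}

```text
clock: 1.1
tool_pos: [0.3911, 0.3216, 0.2495]
eef_rot: [-0.0, 0.707, -0.0, 0.707]
contact_force: [0.7, 0.6, 0.3]
opening: 0.994
```

{"name": "drive_tool", "arguments": {
  "deltas": [
    [[0, 0, 0], [0, -2.99, 2.13], 8.8],
    [[0, 0, 0], [0, -2.99, 2.13], 8.8],
    [[0, 0, 0], [0, -2.99, 2.13], 8.8],
    [[0, 0, 0], [0, -2.99, 2.13], 8.8],
    [[0, 0, 0], [0, -2.99, 2.13], 8.8],
    [[0, 0, 0], [0, -2.99, 2.13], 8.8],
    [[0, 0, 0], [0, 0, 0], 8.8],
    [[0, 0, 0], [0, 0, 0], 8.8]
  ]
}}

```text
clock: 1.77
tool_pos: [0.5192, 0.1412, 0.2491]
eef_rot: [0.002, 0.707, -0.002, 0.707]
contact_force: [-0.6, 0.0, 0.1]
opening: 0.999
```

Run:
```python
from h import *
s=snap('wrist','w1');print(s['st']['clock'],s['st']['tool_pos'],s['st']['contact_force'])
t=s['color'];print(proj(s,np.array([.518,.143,.16])))
go((.518,.143,.122),90)
```

```text
1.7667 [0.51915417 0.14123866 0.2491431 ] [-0.57487136  0.03028721  0.1138065 ]
[320.69018779 205.61279353]
turn [-0.1  -0.05 -0.02] rows 1.0 -> per row [-0.1  -0.05 -0.02]
shift [ 1.273e+01 -6.000e-02 -1.000e-02] rows 4.0 -> per row [ 3.18 -0.02 -0.  ]
```

View pics/w1.png

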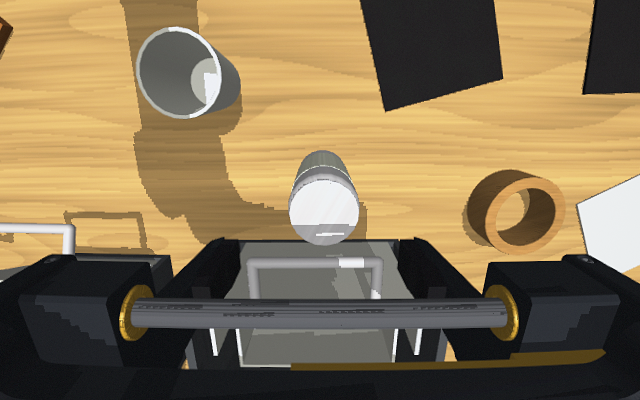

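The wrist view shows the tin top centred near (324,212) against a predicted (321,206), the wide bar along (255–380, 264), and the pad's near corner at (386,110).

Run:
```python
from h import *
s=load('w1')
for n,p,z in [('tin',(324,212),.16),('bar',(257,264),.155),('bar',(380,262),.155),('barmid',(318,263),.155),('padcorner',(386,110),.004),('padc2',(503,78),.004)]: print(n,onz(s,p,z).round(4))
print(two(s,(324,212),load('t0'),(303.0,203.7)))
```

```text
tin [0.5235 0.1457 0.16  ]
bar [0.5738 0.0866 0.155 ]
bar [0.5723 0.195  0.155 ]
barmid [0.5729 0.1405 0.155 ]
padcorner [0.4453 0.2253 0.004 ]
padc2 [0.4064 0.3681 0.004 ]
(array([0.5150984 , 0.14358779, 0.18261857]), np.float64(0.0034900666265026757))
```

{"name": "drive_tool", "arguments": {
  "deltas": [
    [[0, 0, 0], [3.2, 0.25, 0.1], 8.8],
    [[0, 0, 0], [3.2, 0, 0], 8.8],
    [[0, 0, 0], [3.2, 0, 0], 8.8],
    [[0, 0, 0], [2.9, 0, 0], 8.8],
    [[0, 0, 0], [0, 0, 0], 8.8],
    [[0, 0, 0], [0, 0, 0], 4],
    [[0, 0, 0], [0, 0, 0], 4],
    [[0, 0, 0], [0, 0, 0], 4],
    [[0, 0, 0], [0, 0, 0], 4],
    [[0, 0, 0], [0, 0, 0], 4],
    [[0, 0, 0], [0, 0, 0], 4]
  ],
  "force": 25
}}

```text
clock: 2.73
tool_pos: [0.5204, 0.1466, 0.1264]
eef_rot: [0.001, 0.706, 0.0, 0.708]
contact_force: [-0.9, -1.1, 7.4]
opening: 0.698
```

{"name": "drive_tool", "arguments": {
  "deltas": [
    [[0, 0, 0], [0, 0, 0], 4],
    [[0, 0, 0], [0, 0, 0], 4],
    [[0, 0, 0], [0, 0, 0], 4]
  ]
}}

```text
clock: 2.98
tool_pos: [0.5205, 0.1466, 0.1264]
eef_rot: [0.001, 0.706, 0.0, 0.708]
contact_force: [-0.4, -1.2, 7.2]
opening: 0.696
```

Run:
```python
from h import *
s=r.get_state();p=s['tool_pos'];print(s['opening']*88)
f=go((p[0],p[1],p[2]+.05));f=go((.353,.277,p[2]+.05),frm=f);f=go((.353,.277,p[2]+.005),frm=f)
```

```text
61.25902396962357
shift [-5.    0.    0.02] rows 2.0 -> per row [-2.5   0.    0.01]
shift [ -0.04  13.03 -16.75] rows 6.0 -> per row [-0.01  2.17 -2.79]
shift [ 4.5  -0.   -0.01] rows 2.0 -> per row [ 2.25 -0.   -0.01]
```

{"name": "drive_tool", "arguments": {
  "deltas": [
    [[0, 0, 0], [-2.5, 0, 0], 4],
    [[0, 0, 0], [-2.5, 0, 0], 4],
    [[0, 0, 0], [0, 2.17, -2.79], 4],
    [[0, 0, 0], [0, 2.17, -2.79], 4],
    [[0, 0, 0], [0, 2.17, -2.79], 4],
    [[0, 0, 0], [0, 2.17, -2.79], 4],
    [[0, 0, 0], [0, 2.17, -2.79], 4],
    [[0, 0, 0], [0, 2.17, -2.79], 4],
    [[0, 0, 0], [0, 0, 0], 4],
    [[0, 0, 0], [0, 0, 0], 4],
    [[0, 0, 0], [0, 0, 0], 4]
  ]
}}

```text
clock: 3.9
tool_pos: [0.3521, 0.2764, 0.1749]
eef_rot: [-0.0, 0.707, -0.0, 0.707]
contact_force: [0.0, -0.6, -3.2]
opening: 0.695
```

Run:
```python
from h import *
s=snap('wrist','w2');print(s['st'])
snap('top','t2')
```

```text
{'clock': 3.9, 'q': array([-0.62976482,  0.6058958 , -0.21619281,  2.15830834,  0.31573463,
        0.4063368 ,  0.47084969]), 'qd': array([ 0.03402754,  0.00365204,  0.01531204, -0.00541589,  0.00217969,
        0.00139691, -0.00248713]), 'joint_torque': array([-1.49692632e+00, -4.25062537e+01, -1.63921528e+00, -7.80274719e+00,
       -6.08482584e-02, -2.00476020e-02, -6.77860226e-03]), 'tool_pos': array([0.35214243, 0.27643025, 0.17493543]), 'eef_rot': array([-8.34327545e-05,  7.06932967e-01, -1.35930453e-04,  7.07280535e-01]), 'contact_force': array([ 0.0470871 , -0.56173632, -3.15512155]), 'moment': array([-0.01590108,  0.09652272, -0.03862348]), 'opening': 0.6948040942134543}
```

{"name": "drive_tool", "arguments": {
  "deltas": [
    [[0, 0, 0], [2, 0, 0], 4],
    [[0, 0, 0], [1.5, 0, 0], 4],
    [[0, 0, 0], [0.6, 0, 0], 4],
    [[0, 0, 0], [0.3, 0, 0], 4],
    [[0, 0, 0], [0, 0, 0], 4],
    [[0, 0, 0], [0, 0, 0], 4]
  ]
}}

```text
clock: 4.5
tool_pos: [0.3526, 0.2764, 0.131]
eef_rot: [0.001, 0.707, -0.0, 0.707]
contact_force: [-0.5, 0.3, -4.1]
opening: 0.698
```

{"name": "drive_tool", "arguments": {
  "deltas": [
    [[0, 0, 0], [0.15, 0, 0], 4],
    [[0, 0, 0], [0.1, 0, 0], 4],
    [[0, 0, 0], [0, 0, 0], 4],
    [[0, 0, 0], [0, 0, 0], 4]
  ]
}}

```text
clock: 4.83
tool_pos: [0.353, 0.2766, 0.1302]
eef_rot: [0.001, 0.706, -0.0, 0.708]
contact_force: [-0.3, -3.2, 17.9]
opening: 0.696
```

{"name": "drive_tool", "arguments": {
  "deltas": [
    [[0, 0, 0], [-0.1, 0, 0], 4],
    [[0, 0, 0], [0, 0, 0], 8.8],
    [[0, 0, 0], [0, 0, 0], 8.8],
    [[0, 0, 0], [0, 0, 0], 8.8],
    [[0, 0, 0], [0, 0, 0], 8.8],
    [[0, 0, 0], [-1.5, 0, 0], 8.8],
    [[0, 0, 0], [-3, 0, 0], 8.8],
    [[0, 0, 0], [-4, 0, 0], 8.8],
    [[0, 0, 0], [-4, 0, 0], 8.8],
    [[0, 0, 0], [0, 0, 0], 0],
    [[0, 0, 0], [0, 0, 0], 0],
    [[0, 0, 0], [0, 0, 0], 0]
  ]
}}

```text
clock: 5.83
tool_pos: [0.3517, 0.2763, 0.2538]
eef_rot: [-0.0, 0.707, -0.0, 0.707]
contact_force: [-0.6, -0.2, -0.2]
opening: 0.792
```

Run:
```python
from h import *
s=snap('wrist','w3');print(s['st']['tool_pos'],s['st']['opening'])
H=np.array([.6245,.1385,.02])
def tcp(th,bx,bz):
    c,q=np.cos(th),np.sin(th);return H+[bx*c-bz*q,0,bx*q+bz*c]
f=go((.597,.1385,.26),90)
f=go(tcp(0,-.0345,.130),frm=f)
# pull rows: bin x of tcp = -55+5+9+1
prev=tcp(0,-.0345,.130);M=Rt(90,0)
pp=0
for i,th in enumerate(np.linspace(0.045,.72,16)):
    p=tcp(th,-.0395,.130); M2=Rt(90,th)
    print(i,round(th,3),'turn',np.degrees(R.from_matrix(M.T@M2).as_rotvec()).round(2),'shift',(M.T@(p-prev)*100).round(2),p.round(3)); prev,M=p,M2
```

```text
[0.35165861 0.27628045 0.25383798] 0.7922328395518479
turn [-0.01 -0.09  0.1 ] rows 1.0 -> per row [-0.01 -0.09  0.1 ]
shift [ -0.68 -13.75  24.57] rows 8.0 -> per row [-0.08 -1.72  3.07]
shift [11.  -0.  -0.7] rows 3.0 -> per row [ 3.67 -0.   -0.23]
0 0.045 turn [ 0.   -2.58  0.  ] shift [ 0.19 -0.   -1.08] [0.579 0.138 0.148]
1 0.09 turn [ 0.   -2.58  0.  ] shift [ 0.19 -0.   -0.58] [0.573 0.138 0.146]
2 0.135 turn [-0.   -2.58  0.  ] shift [ 0.19 -0.   -0.58] [0.568 0.138 0.144]
3 0.18 turn [ 0.   -2.58  0.  ] shift [ 0.19 -0.   -0.58] [0.562 0.138 0.141]
4 0.225 turn [-0.   -2.58  0.  ] shift [ 0.19 -0.   -0.58] [0.557 0.138 0.138]
5 0.27 turn [ 0.   -2.58  0.  ] shift [ 0.19 -0.   -0.58] [0.552 0.138 0.135]
6 0.315 turn [-0.   -2.58  0.  ] shift [ 0.19 -0.   -0.58] [0.547 0.138 0.131]
7 0.36 turn [-0.   -2.58  0.  ] shift [ 0.19 -0.   -0.58] [0.542 0.138 0.128]
8 0.405 turn [-0.   -2.58  0.  ] shift [ 0.19 -0.   -0.58] [0.537 0.138 0.124]
9 0.45 turn [ 0.   -2.58  0.  ] shift [ 0.19 -0.   -0.58] [0.532 0.138 0.12 ]
10 0.495 turn [-0.   -2.58  0.  ] shift [ 0.19 -0.   -0.58] [0.528 0.138 0.116]
11 0.54 turn [-0.   -2.58  0.  ] shift [ 0.19 -0.   -0.58] [0.524 0.138 0.111]
12 0.585 turn [-0.   -2.58  0.  ] shift [ 0.19 -0.   -0.58] [0.52  0.138 0.107]
13 0.63 turn [ 0.   -2.58  0.  ] shift [ 0.19 -0.   -0.58] [0.516 0.138 0.102]
14 0.675 turn [-0.   -2.58  0.  ] shift [ 0.19 -0.   -0.58] [0.512 0.138 0.097]
15 0.72 turn [-0.   -2.58  0.  ] shift [ 0.19 -0.   -0.58] [0.509 0.138 0.092]
```

View pics/w3.png

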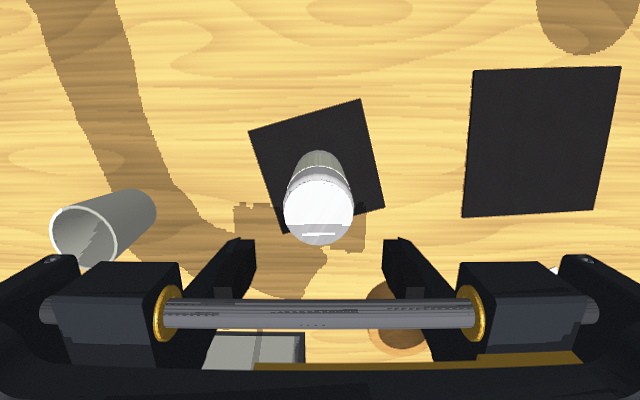

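The tin stands upright and well inside the small pad: tin top at (319,212), pad corners at (248,130), (360,99), (385,207), (283,233). Next I go above the bar gap and hook in.

{"name": "drive_tool", "arguments": {
  "deltas": [
    [[0, 0, 0], [-0.08, -1.72, 3.07], 0],
    [[0, 0, 0], [-0.08, -1.72, 3.07], 0],
    [[0, 0, 0], [-0.08, -1.72, 3.07], 0],
    [[0, 0, 0], [-0.08, -1.72, 3.07], 0],
    [[0, 0, 0], [-0.08, -1.72, 3.07], 0],
    [[0, 0, 0], [-0.08, -1.72, 3.07], 0],
    [[0, 0, 0], [-0.08, -1.72, 3.07], 0],
    [[0, 0, 0], [-0.08, -1.72, 3.07], 0],
    [[0, 0, 0], [0, 0, 0], 0],
    [[0, 0, 0], [0, 0, 0], 0],
    [[0, 0, 0], [0, 0, 0], 0]
  ]
}}

```text
clock: 6.8
tool_pos: [0.596, 0.1395, 0.2586]
eef_rot: [-0.0, 0.709, 0.0, 0.706]
contact_force: [-0.4, 0.2, -0.1]
opening: 0.003
```

Run:
```python
from h import *
s=snap('wrist','w4');print(s['st']['tool_pos'],s['st']['opening'])
k=s['color'];print([proj(s,np.array(p)).round(1).tolist() for p in [(.5695,.1385,.155),(.6195,.1385,.165),(.597,.1385,.155)]])
```

```text
[0.59595899 0.13953898 0.25859185] 0.002597567019345916
[[317.2, 171.5], [317.2, 232.1], [317.3, 203.1]]
```

View pics/w4.png

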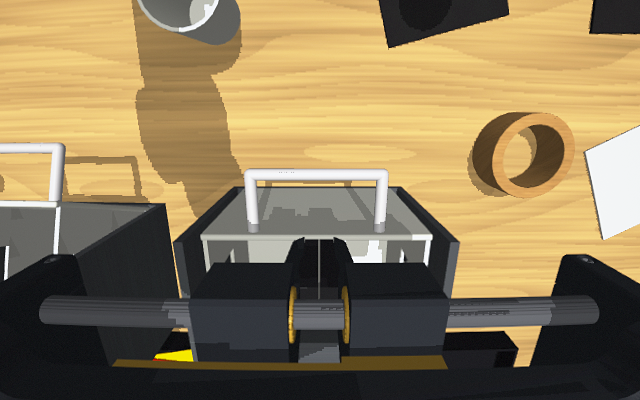

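The wrist view shows the bar along row 175, columns 245–388, and the panel top at row 237; both are within about 3 mm of prediction, so the gap is where I expect it. Descending.

{"name": "drive_tool", "arguments": {
  "deltas": [
    [[0, 0, 0], [3.7, 0, 0.1], 0],
    [[0, 0, 0], [3.7, 0, 0], 0],
    [[0, 0, 0], [3, 0, 0], 0],
    [[0, 0, 0], [0.9, 0, 0], 0],
    [[0, 0, 0], [0, 0, 0], 0],
    [[0, 0, 0], [0, 0, 0], 0]
  ]
}}

```text
clock: 7.35
tool_pos: [0.5983, 0.1402, 0.1483]
eef_rot: [-0.0, 0.707, 0.001, 0.707]
contact_force: [-0.7, 0.7, 0.1]
opening: 0.008
```

{"name": "drive_tool", "arguments": {
  "deltas": [
    [[0, -1, 0], [0, 0, -0.5], 0],
    [[0, -2.58, 0], [0.1, 0, -0.6], 0],
    [[0, -2.58, 0], [0.19, 0, -0.6], 0],
    [[0, -2.58, 0], [0.19, 0, -0.6], 0],
    [[0, -2.58, 0], [0.19, 0, -0.6], 0],
    [[0, -2.58, 0], [0.19, 0, -0.6], 0],
    [[0, 0, 0], [0, 0, 0], 0]
  ]
}}

```text
clock: 7.93
tool_pos: [0.5657, 0.1405, 0.139]
eef_rot: [-0.0, 0.614, 0.001, 0.79]
contact_force: [1.4, 0.3, 1.3]
opening: 0.006
```

```bash
cat >> h.py <<'E'
def tilt():
    """tilt guess from tool: bin-frame x of tcp=-39.5mm"""
    H=np.array([.625,.1385,.02]); p=r.get_state()['tool_pos']-H; rad=np.hypot(p[0],p[2])
    M=R.from_quat(r.get_state()['eef_rot']).as_matrix(); th=np.arctan2(-p[0],p[2])-np.arcsin(.0395/rad)
    print('tcp',p+H,'pitch',np.arctan2(M[0,0],-M[2,0]),'tilt',th,'bin z',(rad**2-.0395**2)**.5)
E
python3 -c "
from h import *
tilt()"
```

```text
tcp [0.56571255 0.14050235 0.13900089] pitch 0.2495951559424821 tilt 0.16056076691157273 bin z 0.12694866555310166
```

{"name": "drive_tool", "arguments": {
  "deltas": [
    [[0, -2.3, 0], [0.15, 0, -0.6], 0],
    [[0, -2.3, 0], [0.15, 0, -0.6], 0],
    [[0, -2.3, 0], [0.15, 0, -0.6], 0],
    [[0, -2.3, 0], [0.15, 0, -0.6], 0],
    [[0, -2.3, 0], [0.17, 0, -0.6], 0],
    [[0, -2.3, 0], [0.19, 0, -0.6], 0],
    [[0, -2.3, 0], [0.19, 0, -0.6], 0],
    [[0, -2.3, 0], [0.19, 0, -0.6], 0],
    [[0, 0, 0], [0, 0, 0], 0]
  ]
}}

```text
clock: 8.68
tool_pos: [0.5323, 0.1255, 0.1207]
eef_rot: [-0.017, 0.591, -0.018, 0.807]
contact_force: [3.2, 1.8, -0.9]
opening: 0.007
```

```bash
python3 -c "
from h import *
tilt()"
```

```text
tcp [0.53232106 0.12554774 0.1206765 ] pitch 0.3071236203842655 tilt 0.45123422815809927 bin z 0.13101486148856395
```

```bash
python3 -c "
from h import *
print(r.get_state()['q'].round(3));print(R.from_quat(r.get_state()['eef_rot']).as_matrix().round(3))"
```

```text
[-0.343  0.752 -0.109  2.177  1.773  0.245 -0.59 ]
[[ 0.302  0.009  0.953]
 [-0.048  0.999  0.006]
 [-0.952 -0.047  0.302]]
```

Joint 6 neared its limit (0.245), so the pitch lagged. From here I pull by translation only, since the finger fits the gap at this lean.

{"name": "drive_tool", "arguments": {
  "deltas": [
    [[0, 0, 0], [0, 0, 0], 0],
    [[0, 0, 0], [0.24, 0, -0.38], 0],
    [[0, 0, 0], [0.24, 0, -0.38], 0],
    [[0, 0, 0], [0.26, 0, -0.37], 0],
    [[0, 0, 0], [0.28, 0, -0.36], 0],
    [[0, 0, 0], [0.29, 0, -0.35], 0],
    [[0, 0, 0], [0.3, 0, -0.34], 0],
    [[0, 0, 0], [0.31, 0, -0.33], 0],
    [[0, 0, 0], [0.32, 0, -0.33], 0],
    [[0, 0, 0], [0, 0, 0], 0]
  ]
}}

```text
clock: 9.52
tool_pos: [0.5094, 0.1225, 0.0888]
eef_rot: [-0.017, 0.593, -0.019, 0.805]
contact_force: [4.3, 2.0, -0.6]
opening: 0.007
```

Run:
```python
from h import *
tilt();s=snap('top','t5');w=snap('wrist','w5');print(s['st']['q'].round(3),R.from_quat(s['st']['eef_rot']).as_matrix().round(3).tolist())
c=snap('scene','s5')
cv2.imwrite('pics/st5.png',np.hstack([cv2.resize(s['color'][80:280,210:450,::-1],(400,333)),cv2.resize(c['color'][130:320,230:430,::-1],(350,333))]))
```

```text
tcp [0.50942029 0.12247873 0.08881847] pitch 0.3004228933031935 tilt 0.7357140408195888 bin z 0.12858616189713182
[-0.248  0.822 -0.287  2.241  1.968  0.41  -0.801] [[0.296, 0.011, 0.955], [-0.051, 0.999, 0.005], [-0.954, -0.05, 0.296]]
```

View pics/st5.png

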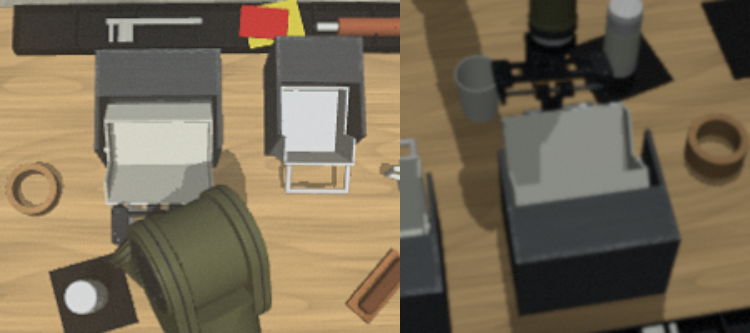

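The views show the wide bin tipped well forward (about 0.7), and the tin, cup and tape undisturbed. Unhooking upward.

{"name": "drive_tool", "arguments": {
  "deltas": [
    [[0, 0, 0], [0, 0, 0.2], 0],
    [[0, 0, 0], [-1.5, 0, 0.1], 0],
    [[0, 0, 0], [-2.5, 0, 0.3], 0],
    [[0, 0, 0], [-3.5, 0, 0.8], 0],
    [[0, 0, 0], [-3.5, 0, 1], 0],
    [[0, 0, 0], [-3.5, 0, 1], 0],
    [[0, 0, 0], [0, 0, 0], 8.8],
    [[0, 0, 0], [0, 0, 0], 8.8]
  ]
}}

```text
clock: 10.33
tool_pos: [0.5006, 0.1206, 0.1776]
eef_rot: [-0.024, 0.594, -0.027, 0.804]
contact_force: [-0.0, 0.4, -0.0]
opening: 0.137
```

Run:
```python
from h import *
print(r.get_state()['q'].round(3),r.get_state()['tool_pos'])
f=go((.373,-.307,.20),47.6)
```

```text
[-0.406  0.616 -0.059  2.215  1.269  0.239 -0.118] [0.50061501 0.12060146 0.17760473]
turn [41.78 17.79 -2.3 ] rows 6.0 -> per row [ 6.96  2.96 -0.38]
shift [ -2.24 -40.18  19.41] rows 12.0 -> per row [-0.19 -3.35  1.62]
```

{"name": "drive_tool", "arguments": {
  "deltas": [
    [[0, 0, 0], [-2.5, 0, 0], 8.8],
    [[6.96, 2.96, -0.38], [0, 0, 0], 8.8],
    [[6.96, 2.96, -0.38], [0, 0, 0], 8.8],
    [[6.96, 2.96, -0.38], [0, 0, 0], 8.8],
    [[6.96, 2.96, -0.38], [0, 0, 0], 8.8],
    [[6.96, 2.96, -0.38], [0, 0, 0], 8.8],
    [[6.96, 2.96, -0.38], [0, 0, 0], 8.8],
    [[0, 0, 0], [0, 0, 0], 8.8],
    [[0, 0, 0], [0, 0, 0], 8.8]
  ]
}}

```text
clock: 11.08
tool_pos: [0.4937, 0.1214, 0.1998]
eef_rot: [0.24, 0.658, -0.244, 0.67]
contact_force: [0.2, -0.3, -0.3]
opening: 0.816
```

Run:
```python
from h import *
print(r.get_state()['q'].round(3),r.get_state()['tool_pos'])
f=go((.373,-.307,.20),47.6)
```

```text
[-0.095  0.631 -0.393  1.969  0.431  0.616  0.097] [0.49374721 0.12140461 0.19984275]
turn [ 2.41  1.03 -0.02] rows 1.0 -> per row [ 2.41  1.03 -0.02]
shift [-2.000e-02 -3.978e+01  1.997e+01] rows 12.0 -> per row [-0.   -3.31  1.66]
```

{"name": "drive_tool", "arguments": {
  "deltas": [
    [[2.4, 1, 0], [0, -3.31, 1.66], 8.8],
    [[0, 0, 0], [0, -3.31, 1.66], 8.8],
    [[0, 0, 0], [0, -3.31, 1.66], 8.8],
    [[0, 0, 0], [0, -3.31, 1.66], 8.8],
    [[0, 0, 0], [0, -3.31, 1.66], 8.8],
    [[0, 0, 0], [0, -3.31, 1.66], 8.8],
    [[0, 0, 0], [0, -3.31, 1.66], 8.8],
    [[0, 0, 0], [0, -3.31, 1.66], 8.8],
    [[0, 0, 0], [0, -3.31, 1.66], 8.8],
    [[0, 0, 0], [0, -3.31, 1.66], 8.8],
    [[0, 0, 0], [0, -3.31, 1.66], 8.8],
    [[0, 0, 0], [0, -3.31, 1.66], 8.8]
  ]
}}

```text
clock: 12.08
tool_pos: [0.373, -0.3058, 0.1998]
eef_rot: [0.255, 0.66, -0.254, 0.66]
contact_force: [0.6, -1.2, 0.3]
opening: 0.997
```

{"name": "drive_tool", "arguments": {
  "deltas": [
    [[0, 0, 0], [0, 0, 0], 8.8],
    [[0, 0, 0], [0, 0, 0], 8.8],
    [[0, 0, 0], [0, 0, 0], 8.8]
  ]
}}

```text
clock: 12.33
tool_pos: [0.3743, -0.3037, 0.2]
eef_rot: [0.256, 0.66, -0.254, 0.66]
contact_force: [0.9, 0.9, 0.2]
opening: 0.998
```

Run:
```python
from h import *
s=snap('wrist','w6');print(s['st']['tool_pos'],s['st']['q'].round(2))
print(proj(s,np.array([.373,-.307,.045])).round(1))
c=s['color'];h=cv2.cvtColor(c,cv2.COLOR_RGB2HSV)
cv2.imwrite('pics/w6v.png',c[:,:,::-1])
go((.373,-.307,.026),47.6)
```

```text
[ 0.37429639 -0.30367119  0.19998786] [ 0.9   0.62 -0.49  2.03  0.5   0.61  0.9 ]
[314.5 187.6]
turn [ 0.21 -0.06 -0.16] rows 1.0 -> per row [ 0.21 -0.06 -0.16]
shift [17.42 -0.41  0.13] rows 5.0 -> per row [ 3.48 -0.08  0.03]
```

View pics/w6v.png

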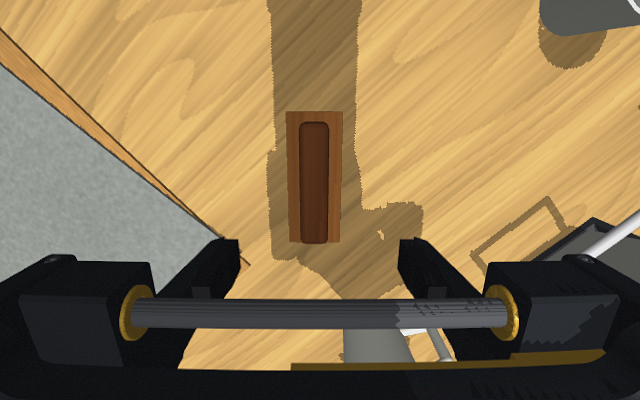

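The grip top is centred at (314,183) against a predicted (314.5,188), and the jaws are aligned across it. Descending to grasp.

{"name": "drive_tool", "arguments": {
  "deltas": [
    [[0, 0, 0], [3.7, -0.2, 0], 8.8],
    [[0, 0, 0], [3.7, -0.1, 0], 8.8],
    [[0, 0, 0], [3.7, -0.1, 0], 8.8],
    [[0, 0, 0], [3.5, 0, 0.1], 8.8],
    [[0, 0, 0], [2.4, 0, 0], 8.8],
    [[0, 0, 0], [0, 0, 0], 8.8],
    [[0, 0, 0], [0, 0, 0], 1.5],
    [[0, 0, 0], [0, 0, 0], 1.5],
    [[0, 0, 0], [0, 0, 0], 1.5],
    [[0, 0, 0], [0, 0, 0], 1.5],
    [[0, 0, 0], [0, 0, 0], 1.5],
    [[0, 0, 0], [0, 0, 0], 1.5]
  ],
  "force": 30
}}

```text
clock: 13.38
tool_pos: [0.3732, -0.3087, 0.0313]
eef_rot: [0.257, 0.658, -0.255, 0.66]
contact_force: [0.2, 0.2, 0.3]
opening: 0.566
```

{"name": "drive_tool", "arguments": {
  "deltas": [
    [[0, 0, 0], [0, 0, 0], 1.5],
    [[0, 0, 0], [0, 0, 0], 1.5],
    [[0, 0, 0], [0, 0, 0], 1.5],
    [[0, 0, 0], [0, 0, 0], 1.5],
    [[0, 0, 0], [0, 0, 0], 1.5],
    [[0, 0, 0], [0, 0, 0], 1.5]
  ]
}}

```text
clock: 13.88
tool_pos: [0.3728, -0.3083, 0.0305]
eef_rot: [0.257, 0.659, -0.255, 0.659]
contact_force: [-0.7, 0.1, 3.4]
opening: 0.34
```

{"name": "drive_tool", "arguments": {
  "deltas": [
    [[0, 0, 0], [-2, 0, 0], 1.5],
    [[0, 0, 0], [-4, 0, 0], 1.5],
    [[0, 0, 0], [-4, 0, 0], 1.5],
    [[0, 0, 0], [-4, 0, 0], 1.5],
    [[0, 0, 0], [-4, 0, 0], 1.5],
    [[0, 0, 0], [-4, 0, 0], 1.5],
    [[0, 0, 0], [-2, 0, 0], 1.5],
    [[0, 0, 0], [0, 0, 0], 1.5],
    [[0, 0, 0], [0, 0, 0], 1.5]
  ]
}}

```text
clock: 14.63
tool_pos: [0.3722, -0.309, 0.2706]
eef_rot: [0.257, 0.659, -0.255, 0.66]
contact_force: [0.2, -0.6, -1.6]
opening: 0.335
```

Run:
```python
from h import *
th=.71;c,s=np.cos(th),np.sin(th)
W=lambda x,z:np.array([x*c-z*s,x*s+z*c])
obs=[W(x,z) for x in(-.005,.001) for z in np.linspace(.005,.145,29)]+[W(x,z) for x in(.131,.136) for z in np.linspace(0,.07,15)]+[W(x,.005) for x in np.linspace(0,.131,27)]+[np.array([x,.16]) for x in np.linspace(.095,.19,8)]
obs=np.array(obs)
def rect(p,u,v,lo,hi,hw):  # distance of points to rectangle along v from lo..hi, half width hw along u
    q=p;a=np.abs(q@u)-hw;b=np.maximum(lo-q@v,q@v-hi);return np.hypot(np.maximum(a,0),np.maximum(b,0))
for phi in (0,.1,.2,.3,.4,.5,.6,.7):
    u=np.array([np.cos(phi),np.sin(phi)]);v=np.array([-np.sin(phi),np.cos(phi)])
    best=None
    for x in np.arange(-.06,.08,.004):
        for z in np.arange(.0,.12,.003):
            p=obs-[x,z]
            db=min(rect(p,u,v,0,.015,.03).min(),rect(p,u,v,.015,.045,.015).min())
            dg=rect(p,u,v,.084,.3,.094).min(); df=rect(p,u,v,.0195,.084,.035).min()
            if db>.006 and dg>.009 and df>.007:
                b=(c*(-x*s/c+z)-.005) # perpendicular height of base centre above floor
                if best is None or b<best[0]: best=(b,x,z,db,dg,df)
    print(phi,best and np.round(best,4))
print(r.get_state()['q'].round(2),r.get_state()['tool_pos'],r.get_state()['opening'],r.get_state()['contact_force'])
```

```text
0 [ 0.0551 -0.012   0.069   0.0121  0.0113  0.0212]
0.1 [0.0428 0.     0.063  0.0155 0.0102 0.0226]
0.2 [0.033  0.008  0.057  0.0162 0.0108 0.0213]
0.3 [0.0219 0.032  0.063  0.0102 0.01   0.0081]
0.4 [0.0261 0.036  0.072  0.0171 0.0093 0.0072]
0.5 [0.0473 0.028  0.093  0.0167 0.0111 0.0094]
0.6 [0.0564 0.028  0.105  0.0101 0.0111 0.0082]
0.7 [0.0645 0.012  0.102  0.0254 0.0093 0.0275]
[ 1.    0.53 -0.61  1.94  0.41  0.8   0.98] [ 0.37219674 -0.30902889  0.2706227 ] 0.33450702830556783 [ 0.15397495 -0.58722636 -1.59982838]
```

Run:
```python
from h import *
f=go((.600,.1385,.265),0,0)
f=go(None,0,.26,frm=f)
f=go((.636,.1385,.1105),0,.26,frm=f)
```

```text
turn [ 4.753e+01 -1.000e-02 -1.400e-01] rows 7.0 -> per row [ 6.79 -0.   -0.02]
shift [  0.56  22.78 -44.75] rows 13.0 -> per row [ 0.04  1.75 -3.44]
turn [ 0.   0.  14.9] rows 3.0 -> per row [0.   0.   4.97]
turn [0. 0. 0.] rows 0.0 -> per row [0. 0. 0.]
shift [15.86 -0.49  0.  ] rows 5.0 -> per row [ 3.17 -0.1   0.  ]
```

{"name": "drive_tool", "arguments": {
  "deltas": [
    [[6.79, 0, 0], [0, 0, 0], 1.5],
    [[6.79, 0, 0], [0, 0, 0], 1.5],
    [[6.79, 0, 0], [0, 0, 0], 1.5],
    [[6.79, 0, 0], [0, 0, 0], 1.5],
    [[6.79, 0, 0], [0, 0, 0], 1.5],
    [[6.79, 0, 0], [0, 0, 0], 1.5],
    [[6.79, 0, 0], [0, 0, 0], 1.5],
    [[0, 0, 0], [0, 1.75, -3.44], 1.5],
    [[0, 0, 0], [0, 1.75, -3.44], 1.5],
    [[0, 0, 0], [0, 1.75, -3.44], 1.5],
    [[0, 0, 0], [0, 1.75, -3.44], 1.5],
    [[0, 0, 0], [0, 1.75, -3.44], 1.5]
  ]
}}

```text
clock: 15.63
tool_pos: [0.4587, -0.1349, 0.2685]
eef_rot: [0.5, 0.502, -0.5, 0.499]
contact_force: [0.1, -0.0, -2.0]
opening: 0.336
```

{"name": "drive_tool", "arguments": {
  "deltas": [
    [[0, 0, 0], [0, 1.75, -3.44], 1.5],
    [[0, 0, 0], [0, 1.75, -3.44], 1.5],
    [[0, 0, 0], [0, 1.75, -3.44], 1.5],
    [[0, 0, 0], [0, 1.75, -3.44], 1.5],
    [[0, 0, 0], [0, 1.75, -3.44], 1.5],
    [[0, 0, 0], [0, 1.75, -3.44], 1.5],
    [[0, 0, 0], [0, 1.75, -3.44], 1.5],
    [[0, 0, 0], [0, 1.75, -3.44], 1.5],
    [[0, 0, 0], [0, 0, 0], 1.5],
    [[0, 0, 0], [0, 0, 0], 1.5]
  ]
}}

```text
clock: 16.47
tool_pos: [0.5984, 0.1415, 0.2684]
eef_rot: [0.498, 0.503, -0.499, 0.5]
contact_force: [-0.4, -0.4, -1.7]
opening: 0.339
```

{"name": "drive_tool", "arguments": {
  "deltas": [
    [[0, 0, 3], [0, 0, 0], 1.5],
    [[0, 0, 3], [0, 0, 0], 1.5],
    [[0, 0, 3], [0, 0, 0], 1.5],
    [[0, 0, 3], [0, 0, 0], 1.5],
    [[0, 0, 2.9], [0, 0, 0], 1.5],
    [[0, 0, 0], [0, 0, 0], 1.5],
    [[0, 0, 0], [0, 0, 0], 1.5],
    [[0, 0, 0], [0, 0, 0], 1.5]
  ]
}}

```text
clock: 17.13
tool_pos: [0.5996, 0.1374, 0.2709]
eef_rot: [0.561, 0.431, -0.431, 0.56]
contact_force: [-0.6, -0.2, -1.3]
opening: 0.341
```

Run:
```python
from h import *
s=snap('top','t7');c=snap('scene','s7')
print(s['st']['q'].round(2),s['st']['tool_pos'],s['st']['opening'])
f=go((.636,.1385,.1105),0,.26)
cv2.imwrite('pics/st7.png',np.hstack([cv2.resize(s['color'][80:280,210:450,::-1],(400,333)),cv2.resize(c['color'][100:310,210:430,::-1],(350,333))]))
```

```text
[-0.21  0.56 -0.21  1.82  0.39  0.56 -0.69] [0.59959301 0.13740917 0.27093287] 0.3406437471091781
turn [-0.06 -0.1  -0.04] rows 1.0 -> per row [-0.06 -0.1  -0.04]
shift [16.46 -0.68 -0.06] rows 5.0 -> per row [ 3.29 -0.14 -0.01]
```

View pics/st7.png

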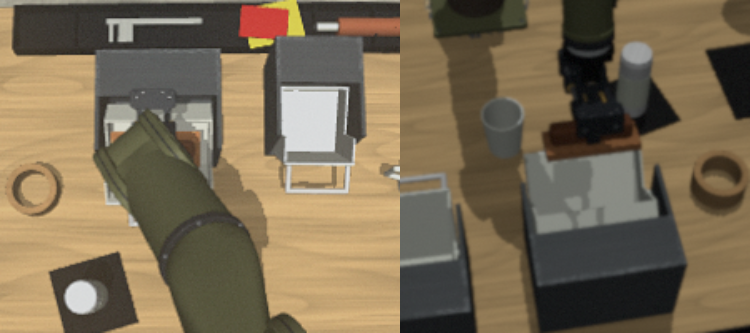

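The block is held lengthwise over the open bin, and the cup, tin and tape are unmoved (10 pictures viewed). Lowering.

{"name": "drive_tool", "arguments": {
  "deltas": [
    [[0, 0, 0], [2.5, -0.1, 0], 1.5],
    [[0, 0, 0], [2.5, -0.1, 0], 1.5],
    [[0, 0, 0], [2.5, -0.1, 0], 1.5],
    [[0, 0, 0], [2.5, -0.1, 0], 1.5],
    [[0, 0, 0], [2, -0.1, 0], 1.5],
    [[0, 0, 0], [1, -0.1, 0], 1.5],
    [[0, 0, 0], [0, 0, 0], 1.5],
    [[0, 0, 0], [0, 0, 0], 1.5]
  ]
}}

```text
clock: 17.9
tool_pos: [0.6278, 0.1388, 0.1445]
eef_rot: [0.561, 0.431, -0.43, 0.56]
contact_force: [-0.4, -0.4, -1.7]
opening: 0.339
```

{"name": "drive_tool", "arguments": {
  "deltas": [
    [[0, 0, 0], [1, 0, 0], 1.5],
    [[0, 0, 0], [1, 0, 0], 1.5],
    [[0, 0, 0], [0.8, 0, 0], 1.5],
    [[0, 0, 0], [0.4, 0, 0], 1.5],
    [[0, 0, 0], [0, 0, 0], 1.5],
    [[0, 0, 0], [0, 0, 0], 1.5]
  ]
}}

```text
clock: 18.4
tool_pos: [0.6357, 0.139, 0.1134]
eef_rot: [0.561, 0.431, -0.43, 0.56]
contact_force: [0.1, 1.1, -2.1]
opening: 0.337
```

Run:
```python
from h import *
f=go((.636,.1385,.1105),0,.26)
```

```text
turn [ 0.01 -0.12 -0.07] rows 1.0 -> per row [ 0.01 -0.12 -0.07]
shift [ 0.29 -0.05  0.05] rows 1 -> per row [ 0.29 -0.05  0.05]
```

{"name": "drive_tool", "arguments": {
  "deltas": [
    [[0, 0, 0], [0.3, 0, 0], 1.5],
    [[0, 0, 0], [0.2, 0, 0], 1.5],
    [[0, 0, 0], [0, 0, 0], 1.5],
    [[0, 0, 0], [0, 0, 0], 4.6],
    [[0, 0, 0], [0, 0, 0], 4.6],
    [[0, 0, 0], [0, 0, 0], 4.6],
    [[0, 0, 0], [0, 0, 0], 4.6],
    [[0, 0, 0], [0, 0, 0], 4.6],
    [[0, 0, 0], [0, 0, 0], 4.6]
  ]
}}

```text
clock: 19.15
tool_pos: [0.6371, 0.139, 0.1089]
eef_rot: [0.561, 0.431, -0.43, 0.56]
contact_force: [-0.9, -0.0, -0.5]
opening: 0.52
```

{"name": "drive_tool", "arguments": {
  "deltas": [
    [[0, 0, 0], [-1, 0, 0], 4.6],
    [[0, 0, 0], [-2.5, 0, 0], 4.6],
    [[0, 0, 0], [-3.2, 0, 0], 4.6],
    [[0, 0, 0], [-3.5, 0, 0], 4.6],
    [[0, 0, 0], [-3.5, 0, 0], 0],
    [[0, 0, 0], [-3, 0, 0], 0],
    [[0, 0, 0], [0, 0, 0], 0]
  ]
}}

```text
clock: 19.73
tool_pos: [0.596, 0.1399, 0.2776]
eef_rot: [0.565, 0.429, -0.426, 0.562]
contact_force: [0.4, -0.4, -0.2]
opening: 0.314
```

Run:
```python
from h import *
s=snap('wrist','w8');t=snap('top','t8');c=snap('scene','s8')
print(s['st']['q'].round(2),s['st']['tool_pos'],s['st']['opening'])
cv2.imwrite('pics/st8.png',np.vstack([cv2.resize(s['color'][:,:,::-1],(448,280)),cv2.resize(c['color'][100:310,210:546,::-1],(448,280))]))
```

```text
[-0.22  0.54 -0.21  1.83  0.4   0.55 -0.71] [0.59596785 0.13990998 0.27764799] 0.3144285830618409
```

View pics/st8.png

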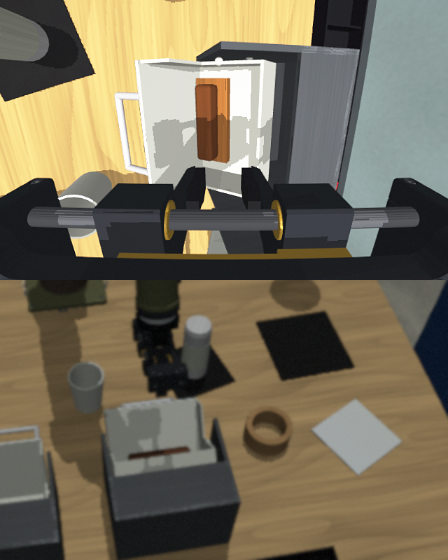

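The block lies in the wide bin with its grip up (wrist inset (212,120)). The bin is still tipped, and the tin and bystanders are in place. Next: turn, go in front of the bar, and push shut.

Run:
```python
from h import *
f=go((.470,.1385,.26),90,0)
f=go((.470,.1385,.08),90,frm=f)
H=np.array([.624,.1385,.02]);prev=None
for th in np.linspace(.71,-.02,20):
    c,s=np.cos(th),np.sin(th);p=H+[-.055*c-.135*s-.014,0,.135*c-.055*s-.006]
    if prev is not None: print(round(th,3),'z',round((p[0]-prev[0])*100,2),'x',round(-(p[2]-prev[2])*100,2),p.round(4))
    else: print(p)
    prev=p
```

```text
turn [-89.43  11.72 -11.92] rows 13.0 -> per row [-6.88  0.9  -0.92]
shift [  1.07   0.02 -12.4 ] rows 4.0 -> per row [ 0.27  0.01 -3.1 ]
turn [0. 0. 0.] rows 0.0 -> per row [0. 0. 0.]
shift [18.  0.  0.] rows 5.0 -> per row [3.6 0.  0. ]
[0.48029254 0.1385     0.080528  ]
0.672 z 0.27 x -0.49 [0.4829 0.1385 0.0855]
0.633 z 0.28 x -0.48 [0.4858 0.1385 0.0903]
0.595 z 0.3 x -0.47 [0.4888 0.1385 0.095 ]
0.556 z 0.32 x -0.46 [0.492  0.1385 0.0996]
0.518 z 0.34 x -0.45 [0.4954 0.1385 0.1041]
0.479 z 0.35 x -0.43 [0.4989 0.1385 0.1084]
0.441 z 0.37 x -0.42 [0.5026 0.1385 0.1126]
0.403 z 0.39 x -0.41 [0.5065 0.1385 0.1167]
0.364 z 0.4 x -0.39 [0.5105 0.1385 0.1206]
0.326 z 0.42 x -0.37 [0.5147 0.1385 0.1243]
0.287 z 0.43 x -0.36 [0.519  0.1385 0.1279]
0.249 z 0.44 x -0.34 [0.5234 0.1385 0.1313]
0.211 z 0.46 x -0.32 [0.528  0.1385 0.1345]
0.172 z 0.47 x -0.31 [0.5327 0.1385 0.1376]
0.134 z 0.48 x -0.29 [0.5375 0.1385 0.1405]
0.095 z 0.49 x -0.27 [0.5424 0.1385 0.1432]
0.057 z 0.5 x -0.25 [0.5474 0.1385 0.1457]
0.018 z 0.51 x -0.23 [0.5525 0.1385 0.148 ]
-0.02 z 0.52 x -0.21 [0.5577 0.1385 0.1501]
```

{"name": "drive_tool", "arguments": {
  "deltas": [
    [[-6.88, 0.9, -0.92], [0, 0, 0], 0],
    [[-6.88, 0.9, -0.92], [0, 0, 0], 0],
    [[-6.88, 0.9, -0.92], [0, 0, 0], 0],
    [[-6.88, 0.9, -0.92], [0, 0, 0], 0],
    [[-6.88, 0.9, -0.92], [0, 0, 0], 0],
    [[-6.88, 0.9, -0.92], [0, 0, 0], 0],
    [[-6.88, 0.9, -0.92], [0, 0, 0], 0],
    [[-6.88, 0.9, -0.92], [0, 0, 0], 0],
    [[-6.88, 0.9, -0.92], [0, 0, 0], 0],
    [[-6.88, 0.9, -0.92], [0, 0, 0], 0],
    [[-6.88, 0.9, -0.92], [0, 0, 0], 0],
    [[-6.88, 0.9, -0.92], [0, 0, 0], 0]
  ]
}}

```text
clock: 20.88
tool_pos: [0.5936, 0.1377, 0.2681]
eef_rot: [0.045, 0.702, -0.036, 0.71]
contact_force: [-0.2, 1.1, 0.2]
opening: 0.005
```

{"name": "drive_tool", "arguments": {
  "deltas": [
    [[-6.88, 0.9, -0.92], [0, 0, 0], 0],
    [[0, 0, 0], [0.27, 0, -3.1], 0],
    [[0, 0, 0], [0.27, 0, -3.1], 0],
    [[0, 0, 0], [0.27, 0, -3.1], 0],
    [[0, 0, 0], [0.27, 0, -3.1], 0],
    [[0, 0, 0], [0, 0, 0], 0],
    [[0, 0, 0], [0, 0, 0], 0]
  ]
}}

```text
clock: 21.47
tool_pos: [0.4683, 0.1379, 0.2584]
eef_rot: [-0.002, 0.709, -0.0, 0.706]
contact_force: [0.8, 0.2, -0.0]
opening: 0.008
```

Run:
```python
from h import *
print(r.get_state()['q'].round(2),r.get_state()['tool_pos'])
f=go((.470,.1385,.08),90)
```

```text
[ 0.12  0.6  -0.81  1.94  0.57  0.86  0.58] [0.46825125 0.13786892 0.25836656]
turn [ 0.13 -0.25  0.14] rows 1.0 -> per row [ 0.13 -0.25  0.14]
shift [17.84  0.06  0.17] rows 5.0 -> per row [3.57 0.01 0.03]
```

{"name": "drive_tool", "arguments": {
  "deltas": [
    [[0, 0, 0], [3.6, 0, 0], 0],
    [[0, 0, 0], [3.6, 0, 0], 0],
    [[0, 0, 0], [3.6, 0, 0], 0],
    [[0, 0, 0], [3.6, 0, 0], 0],
    [[0, 0, 0], [2.4, 0, 0], 0],
    [[0, 0, 0], [1, 0, 0], 0],
    [[0, 0, 0], [0, 0, 0], 0],
    [[0, 0, 0], [0, 0, 0], 0]
  ]
}}

```text
clock: 22.13
tool_pos: [0.4703, 0.1386, 0.0805]
eef_rot: [-0.0, 0.708, -0.0, 0.706]
contact_force: [0.3, 0.0, 0.2]
opening: 0.006
```

{"name": "drive_tool", "arguments": {
  "deltas": [
    [[0, 0, 0], [0, 0, 0.6], 0],
    [[0, 0, 0], [-0.2, 0, 0.5], 0],
    [[0, 0, 0], [-0.49, 0, 0.28], 0],
    [[0, 0, 0], [-0.48, 0, 0.28], 0],
    [[0, 0, 0], [-0.47, 0, 0.3], 0],
    [[0, 0, 0], [-0.46, 0, 0.32], 0],
    [[0, 0, 0], [-0.45, 0, 0.34], 0],
    [[0, 0, 0], [0, 0, 0], 0]
  ]
}}

```text
clock: 22.8
tool_pos: [0.4955, 0.1387, 0.1086]
eef_rot: [-0.0, 0.708, -0.0, 0.706]
contact_force: [-5.9, 0.3, 4.6]
opening: 0.003
```

Run:
```python
from h import *
s=snap('top','t9');c=snap('scene','s9');print(s['st']['tool_pos'],s['st']['q'].round(2))
cv2.imwrite('pics/st9.png',np.hstack([cv2.resize(s['color'][80:280,210:450,::-1],(400,333)),cv2.resize(c['color'][100:310,210:430,::-1],(350,333))]))
```

```text
[0.49553299 0.13865932 0.10861099] [-0.01  0.84 -0.59  2.    0.86  0.57  0.37]
```

{"name": "drive_tool", "arguments": {
  "deltas": [
    [[0, 0, 0], [-0.3, 0, 0.35], 0],
    [[0, 0, 0], [-0.35, 0, 0.37], 0],
    [[0, 0, 0], [-0.35, 0, 0.39], 0],
    [[0, 0, 0], [-0.35, 0, 0.4], 0],
    [[0, 0, 0], [-0.32, 0, 0.42], 0],
    [[0, 0, 0], [-0.32, 0, 0.43], 0],
    [[0, 0, 0], [-0.32, 0, 0.44], 0],
    [[0, 0, 0], [-0.3, 0, 0.46], 0],
    [[0, 0, 0], [0, 0, 0], 0]
  ]
}}

```text
clock: 23.65
tool_pos: [0.5292, 0.1386, 0.135]
eef_rot: [0.0, 0.707, -0.0, 0.707]
contact_force: [-3.4, 0.4, 3.5]
opening: 0.007
```

{"name": "drive_tool", "arguments": {
  "deltas": [
    [[0, 0, 0], [-0.3, 0, 0.47], 0],
    [[0, 0, 0], [-0.29, 0, 0.48], 0],
    [[0, 0, 0], [-0.27, 0, 0.49], 0],
    [[0, 0, 0], [-0.25, 0, 0.5], 0],
    [[0, 0, 0], [-0.2, 0, 0.5], 0],
    [[0, 0, 0], [-0.2, 0, 0.4], 0],
    [[0, 0, 0], [0, 0, 0], 0],
    [[0, 0, 0], [0, 0, 0], 0]
  ]
}}

```text
clock: 24.32
tool_pos: [0.5557, 0.1385, 0.1482]
eef_rot: [-0.0, 0.709, -0.0, 0.706]
contact_force: [-5.9, 0.7, 2.1]
opening: 0.004
```

{"name": "drive_tool", "arguments": {
  "deltas": [
    [[0, 0, 0], [0, 0, 0.3], 0],
    [[0, 0, 0], [0, 0, 0.2], 0],
    [[0, 0, 0], [0, 0, 0], 0],
    [[0, 0, 0], [0, 0, 0], 0]
  ]
}}

```text
clock: 24.65
tool_pos: [0.5559, 0.1385, 0.1481]
eef_rot: [-0.002, 0.712, -0.0, 0.703]
contact_force: [-18.1, 0.3, 10.2]
opening: 0.003
```

The force rose to 18 N with no further travel at x = 0.556, so the wide bin is against its stop. Backing off and moving to the narrow bin.

{"name": "drive_tool", "arguments": {
  "deltas": [
    [[0, 0, 0], [0, 0, -1.2], 0],
    [[0, 0, 0], [-1, 0, -3], 0],
    [[0, 0, 0], [-3.5, 0, -1.2], 0],
    [[0, 0, 0], [-3, -2, 0], 0],
    [[0, 0, 0], [0, -4, 0], 0],
    [[0, 0, 0], [0, -4, 0], 0],
    [[0, 0, 0], [0, -4, 0], 0],
    [[0, 0, 0], [0, -4, 0], 0],
    [[0, 0, 0], [0, -4, 0], 0],
    [[0, 0, 0], [0, -4, 0], 0],
    [[0, 0, 0], [0, -3.8, 0], 0],
    [[0, 0, 0], [0, 0, 0], 0]
  ]
}}

```text
clock: 25.65
tool_pos: [0.508, -0.1712, 0.2228]
eef_rot: [0.003, 0.708, -0.008, 0.707]
contact_force: [-0.9, 0.2, -0.6]
opening: 0.007
```

Run:
```python
from h import *
s=snap('wrist','w10');t=snap('top','t10');print(s['st']['tool_pos'],s['st']['q'].round(2))
go((.512,-.16,.123),90)
c=snap('scene','s10')
cv2.imwrite('pics/st10.png',np.vstack([cv2.resize(s['color'][:,:,::-1],(448,280)),cv2.resize(c['color'][150:310,130:386,::-1],(448,280))]))
H=np.array([.646,-.16,.02]);prev=None
for th in np.linspace(.35,-.02,9):
    c,q=np.cos(th),np.sin(th);p=H+[-.055*c-.135*q-.014,0,.135*c-.055*q-.004]
    if prev is not None: print(round(th,3),'z',round((p[0]-prev[0])*100,2),'x',round(-(p[2]-prev[2])*100,2),p.round(4))
    else: print(p)
    prev=p
```

```text
[ 0.50802547 -0.17120043  0.222844  ] [ 0.7   0.71 -0.79  1.85  0.66  0.87  1.13]
turn [-0.34  0.04  0.09] rows 1.0 -> per row [-0.34  0.04  0.09]
shift [10.07  0.26  0.3 ] rows 3.0 -> per row [3.36 0.09 0.1 ]
[ 0.5340433  -0.16        0.12395594]
0.304 z 0.51 x -0.44 [ 0.5391 -0.16    0.1284]
0.257 z 0.53 x -0.42 [ 0.5444 -0.16    0.1325]
0.211 z 0.55 x -0.39 [ 0.5499 -0.16    0.1365]
0.165 z 0.57 x -0.37 [ 0.5556 -0.16    0.1401]
0.119 z 0.58 x -0.34 [ 0.5614 -0.16    0.1435]
0.073 z 0.6 x -0.31 [ 0.5674 -0.16    0.1467]
0.026 z 0.61 x -0.28 [ 0.5735 -0.16    0.1495]
-0.02 z 0.62 x -0.26 [ 0.5797 -0.16    0.1521]
```

View pics/st10.png

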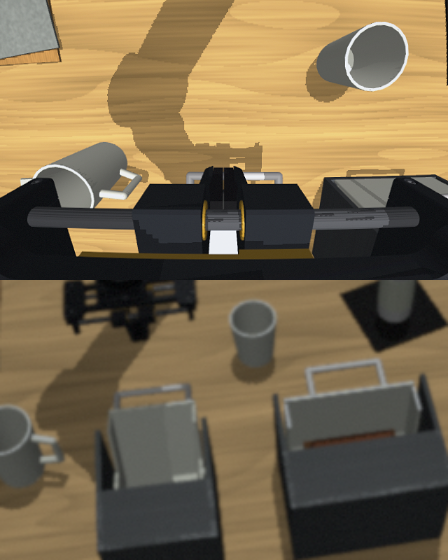

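The wide bin is shut with the block inside (scene inset (350,438)), the narrow bin is still ajar, and the jug and cup are untouched (12 pictures viewed, the limit). Now pushing the narrow bin.

{"name": "drive_tool", "arguments": {
  "deltas": [
    [[0, 0, 0], [3.5, 0.2, 0], 0],
    [[0, 0, 0], [3.5, 0, 0], 0],
    [[0, 0, 0], [2.5, 0, 0], 0],
    [[0, 0, 0], [0.5, 0, 0], 0],
    [[0, 0, 0], [0, 0, 0], 0],
    [[0, 0, 0], [0, 0, 1], 0],
    [[0, 0, 0], [0, 0, 1], 0],
    [[0, 0, 0], [-0.2, 0, 0.5], 0],
    [[0, 0, 0], [-0.4, 0, 0.5], 0],
    [[0, 0, 0], [-0.4, 0, 0.5], 0],
    [[0, 0, 0], [0, 0, 0], 0]
  ]
}}

```text
clock: 26.72
tool_pos: [0.5439, -0.157, 0.135]
eef_rot: [-0.0, 0.707, -0.0, 0.707]
contact_force: [-1.1, 1.3, 1.6]
opening: 0.003
```

{"name": "drive_tool", "arguments": {
  "deltas": [
    [[0, 0, 0], [-0.4, 0, 0.5], 0],
    [[0, 0, 0], [-0.38, 0, 0.55], 0],
    [[0, 0, 0], [-0.37, 0, 0.57], 0],
    [[0, 0, 0], [-0.34, 0, 0.58], 0],
    [[0, 0, 0], [0, 0, 0], 0]
  ]
}}

```text
clock: 27.13
tool_pos: [0.5629, -0.1577, 0.1479]
eef_rot: [-0.001, 0.71, -0.0, 0.704]
contact_force: [-5.3, 0.6, 4.9]
opening: 0.003
```

{"name": "drive_tool", "arguments": {
  "deltas": [
    [[0, 0, 0], [-0.25, 0, 0.5], 0],
    [[0, 0, 0], [-0.2, 0, 0.5], 0],
    [[0, 0, 0], [-0.1, 0, 0.4], 0],
    [[0, 0, 0], [0, 0, 0.3], 0],
    [[0, 0, 0], [0, 0, 0], 0],
    [[0, 0, 0], [0, 0, 0], 0]
  ]
}}

```text
clock: 27.63
tool_pos: [0.5793, -0.1579, 0.154]
eef_rot: [-0.001, 0.71, -0.001, 0.704]
contact_force: [-11.1, 0.7, 8.8]
opening: 0.003
```

{"name": "drive_tool", "arguments": {
  "deltas": [
    [[0, 0, 0], [0, 0, 0.3], 0],
    [[0, 0, 0], [0, 0, 0], 0],
    [[0, 0, 0], [0, 0, 0], 0]
  ]
}}

```text
clock: 27.88
tool_pos: [0.5795, -0.1579, 0.1538]
eef_rot: [-0.001, 0.712, -0.001, 0.702]
contact_force: [-17.4, 0.3, 13.6]
opening: 0.005
```

{"name": "drive_tool", "arguments": {
  "deltas": [
    [[0, 0, 0], [0, 0, -1.2], 0],
    [[0, 0, 0], [0, 0, -3], 0],
    [[0, 0, 0], [-3.5, 0, -3], 0],
    [[0, 0, 0], [-3.5, 0, -3], 0],
    [[0, 0, 0], [-3.5, 0, -3], 0],
    [[0, 0, 0], [0, 0, 0], 0],
    [[0, 0, 0], [0, 0, 0], 0]
  ]
}}

```text
clock: 28.47
tool_pos: [0.4633, -0.1583, 0.2509]
eef_rot: [-0.001, 0.706, -0.001, 0.709]
contact_force: [0.2, -0.5, -0.0]
opening: 0.009
```

Run:
```python
from h import *
t=snap('top','t11');s=snap('scene','s11');t0=load('t0');s0=load('s0');print(t['st']['tool_pos'])
c=t['color']
# change vs start at bystanders, scene view
for n,(u0,v0,u1,v1) in dict(cup=(258,155,292,205),jug=(108,215,168,275),tape=(390,190,435,235)).items():
    d=np.abs(s['color'][v0:v1,u0:u1].astype(int)-s0['color'][v0:v1,u0:u1]).max(2);print(n,'changed px',(d>40).sum(),'of',d.size)
# white bar/panel fronts: project shut bar mids and read brightness along x
for n,H in dict(wide=(.624,.1385),narrow=(.646,-.16)).items():
    row=[]
    for th in (0,.05,.1,.15,.2,.3):
        q,w=np.cos(th),np.sin(th)
        v=[]
        for y in (-.03,-.02,.02,.03):
            u=proj(t,np.array([H[0]-.055*q-.135*w,H[1]+y,.02+.135*q-.055*w])).round().astype(int);v.append(c[u[1]-1:u[1]+2,u[0]].min(1).max())
        row.append((th,int(np.mean(v))))
    print(n,row)
hsv=cv2.cvtColor(c,cv2.COLOR_RGB2HSV);m=((hsv[:,:,1]<60)&(c.min(2)>110)).astype(np.uint8)
u=proj(t,np.array([.3525,.2765,.164]));print('tin top exp',u)
x,y=u.astype(int);mm=m[y-18:y+18,x-18:x+18];M=cv2.moments(mm,True);print('tin seen',x-18+M['m10']/M['m00'],y-18+M['m01']/M['m00'],M['m00'])
```

```text
[ 0.46329092 -0.15827198  0.25090491]
cup changed px 0 of 1700
jug changed px 141 of 3600
tape changed px 0 of 2025
wide [(0, 218), (0.05, 131), (0.1, 121), (0.15, 120), (0.2, 115), (0.3, 124)]
narrow [(0, 162), (0.05, 87), (0.1, 87), (0.15, 86), (0.2, 84), (0.3, 84)]
tin top exp [257.7525803  259.19284254]
tin seen 258.18975903614455 258.20180722891564 332.0
```

Run:
```python
from h import *
for a,b,bx in (('s0','s11',(108,215,168,275)),('t0','t11',(438,165,495,205))):
    A,B=load(a)['color'].astype(int),load(b)['color'].astype(int);u0,v0,u1,v1=bx
    d=np.abs(A-B)[v0:v1,u0:u1].max(2)>40;ys,xs=np.nonzero(d)
    print(a,d.sum(),(xs.min()+u0,xs.max()+u0,ys.min()+v0,ys.max()+v0) if d.any() else '', (B-A)[v0:v1,u0:u1][d].mean(0) if d.any() else '')
    W=lambda I:((I[v0:v1,u0:u1].max(2)-I[v0:v1,u0:u1].min(2)<25)&(I[v0:v1,u0:u1].min(2)>90))
    for I in(A,B): y,x=np.nonzero(W(I));print(' white n',len(x),x.mean()+u0,y.mean()+v0)
```

```text
s0 141 (np.int64(154), np.int64(167), np.int64(215), np.int64(235)) [-46.31914894 -39.         -27.69503546]
 white n 341 136.43401759530792 238.55718475073314
 white n 357 136.35574229691878 238.82072829131653
t0 709 (np.int64(438), np.int64(490), np.int64(176), np.int64(204)) [-96.66431594 -80.20310296 -72.20310296]
 white n 673 467.6181277860327 185.2481426448737
 white n 310 473.958064516129 180.68709677419355
```

```bash
python3 -c "
from h import *
print(r.finish_job(), r.get_state()['clock'])"
```

```text
the job is handed in; nothing more can be done
the job is handed in; nothing more can be done
```

The job is done and handed in at about 28.6 s of the 72 s allowed; no verdict is reported.

**What I did, in order:**
1. Stood the tin upright on the smaller black pad.
2. Hooked the wide bin's bar and tipped it to about 0.7 rad.
3. Let the block go about 2 cm above the bin's sloping floor, so it dropped that far and lay grip up inside.
4. Pushed the wide bin back to its stop.
5. Pushed the narrow bin back to its stop.

**Last checks:**
- **Bins:** both bars are at the place calculated for zero tilt, and each push ended with the force rising to about 18 N (wide bin) and 17 N (narrow bin) with no further travel. I have no direct reading of the clicks.
- **Tin:** its top is within about 1 px of where it should be over the pad.
- **Cup and tape:** no pixels changed in the scene view.
- **Jug:** its white centroid moved about 0.1 px across and 0.3 px down in the scene view, and the changed pixels there look like a shadow on the bench. The same check from the top view disagreed (centroid off by about 6 px and many darkened pixels). I put that down to the arm and its shadow crossing the jug, but did not view that picture.

**Off plan:** while tipping the wide bin the wrist neared a joint limit, so I finished that pull without turning the tool. The hand drifted about 15 mm sideways there, still between the bar's legs.

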